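Open the potter's tool tote: flip both bale clips, lift off the lid

ROBOT

A 6-joint arm with a two-finger parallel gripper is mounted at the origin on the work surface. World frame = base frame: x ahead of the robot, y to its left, z up, the work surface at z = 0. Lengths are in m, angles in rad, forces in N, time in s.
With the tool pointing down it reaches from about 0.375 to 0.75 m from the base axis. Payload 9 kg.
Tool frame: the origin (TCP) lies midway between the tips of the shut fingers; the grasp point (between the pads) lies 19 mm behind it; z points along the fingers, y is the line along which they close (so a half turn about z gives the same grasp; the last joint's range is limited). The gripper opens to 85 mm and grips with 20 to 120 N. Pads are 22 mm wide; open, the fingers measure 114 mm over their backs; the gripper's body (76 mm by 85 mm) begins 54 mm behind the grasp point. The pads swing forward as they close: fully open they stand 13 mm farther back than shut.
Start: joints at [1.052, 0.104, 0.097, 1.564, 0, 1.353], TCP at [0.178, 0.573, 0.231] pointing down, gripper open.
Joint ranges: [-2.99, 2.99], [-0.84, 1.86], [-1.1, 1.16], [-1.84, 2.11], [-1.51, 1.56], [-3.14, 3.14]. Speed limits (rad/s): [2.22, 2.22, 2.57, 3.14, 3.14, 3.14].

INTERFACE

Orientations are given as a unit quaternion [x, y, z, w].
In Python, from cell import bot, get_image, order gives the robot as it stands. The module is installed in compiled form; this text tells all that it offers.
- The arm moves only by the tool arm_command, never from a script. Its argument "motion" is a list that holds one entry, the list of rows, each a list of 5 numbers: the shift along the tool's x, y, z in mm, then the turn about the tool's z in rad, then the opening, from 0 (shut) to 1 (fully open). A call has 1 to 20 rows; each row shifts and turns the commanded pose from where the row before left it, along the tool's axes as they then stand; what a row does not reach is not made up. A row lasts 1/8 s, in which the tool goes at most 62.5 mm and 10.7 degrees, less where a joint would pass 70% of its speed; a pose out of reach is approached as far as the arm can. A call with a gripper value outside its range is refused whole. The fingers move at their own pace and stop on an object; "squeeze" is the grip in N (left out, the last holds). Time passes only in rows, so rows that do not move let the fingers close. It gives the time, the measured TCP pose, the force, the opening and the grip force at its end, in the units of the state.
- bot.get_state(): the state, without advancing time (a new reading comes with each control period).
- get_image(name): name is "scene" or "top" or "wrist"; returns a dict with "img" (400x640x3 uint8, red, green, blue), "fx", "fy", "cx", "cy" (pixels), "k1" (the pictures are not rectified: a ray, as slopes to the right and down, at radius r is drawn at 1 + k1 r^2 times it, then the intrinsics apply), "pose" (4x4, takes a point from camera to world coordinates); the wrist camera has in their place "T_tool_cam" (4x4, takes a point from camera to tool coordinates, whose origin is the TCP and whose axes are the flange's). Camera axes: x right, y down, z forward; pixel columns grow to the right and rows downward; lengths in m; the calibration is good to about 2 mm. A picture is of the moment at which its call begins: read the wrist's pose just before it. There is no depth.
- order.sign_off(): hands the job in; it is judged then, once.
The state is a dict: "time": time; "joint_positions": joint angles; "joint_vel": joint speeds; "joint_torque": joint torques, N m; "position": TCP position; "tool_rot": TCP orientation; "ft_force": force on the tool from outside, world axes, zero at the start; "torque": the same for the moment, N m; "grip_width": finger opening in m; "grasp_force": force on a finger pad.
Only numpy, scipy, OpenCV 4.12 (cv2) and the standard library are available. Lean on these libraries where they do the work, as an engineer would, in place of code of your own. Each camera call takes 0.05 s, during which the arm holds its last target. There are 200 camera calls.

TASK

Open the grey tool tote: flip both of its sprung steel bale clips fully outward, off the two ends of the lid, while the lid is still seated. Then lift the lid off by its bar handle and set it down gently, right way up, centred and square on the rectangular wooden ware board, with both clips left open.

Things in the scene. Friction and masses are not known exactly. Their poses are not given: they have to be found in the camera images.
- lid: Loose grey plastic lid, plate 154 x 194 x 6 mm (x, y, z), ~0.25 kg, seated on a fixed grey tote 90 mm tall. Origin: centre of the plate's underside, z up. Under it a locating frame 136 x 176 mm reaches 12 mm down into the tote (3 mm play): lift straight up. On top, centred, a black bar handle: 80 mm along x, 16 mm wide in y, grip it 28 to 48 mm above the origin; its two feet stand below.
- board: Rectangular pale wooden ware board, 190 x 240 x 18 mm (x, y, z), fixed flat on the bench beside the tote, bare. Origin: centre of its underside; long side along its y. With the lid lying on it the lid's origin is 30 mm above the board's. (The round white plaster disc is not the board.)
- clip_left (a joint): Sprung wire clip at the lid's +y end (robot's left); rad: 0 shut, 1.35 fully open (tilted outward). In the seated lid's frame: hinge along x at y 105, z -28 mm; upright steel finger tab at y 85, 50 mm wide in x, 3 thick, z 12 to 43. Push the tab outward (+y) from the handle's side, 3 to 6 N; past 0.68 rad (pusher's face at about y 117, 10 mm above the lid) it snaps open and stays.
- clip_right (a joint): The same clip, mirrored, at the lid's -y end (robot's right): tab at y -85 mm, hinge at y -105 mm; push its tab outward, to the lid's -y. rad: 0 shut (nose over the lid's edge), 1.35 fully open (reaches 167 mm from the lid's centre, 6 mm above the lid's origin, clear of the lid). It also snaps and stays.
There are look-alikes about, which are no part of the job. Leave any yellow look-alike of the lid alone.

How it is judged:
On the way, in this order (a step that is already met when the one before it is completed fails the run):
1. both clips are fully open while the lid is still seated on the tote (value of joint each of clip_left, clip_right above 1.1 rad and distance of lid from where it was at the start of the episode below 0.01 m), for 0.2 s.
2. the lid is held up clear of the tote (height (world z) of lid above 0.11 m and contact force between the fingers and lid above 0.5 N), for 0.1 s.
At the end, for the whole second after the job is handed in: The lid lies at rest, flat (within 6 degrees) and right way up on the ware board, its centre within 25 mm of the board's centre and its sides within 15 degrees of the board's (either way round), and both clips stand open (over 1.1 rad) (horizontal distance between lid and board below 0.025 m and z of lid in the frame of board between 0.024 and 0.036 m and angle between lid's own z axis and vertical below 0.1 rad and angle between the x axis of lid and the x axis of board, either way round below 0.26 rad and linear speed of lid below 0.02 m/s and value of joint each of clip_left, clip_right above 1.1 rad); the robot touches nothing.
It fails at once if the lid is dropped: it moves faster than 0.6 m/s while the fingers do not hold it (linear speed of lid above 0.6 m/s and contact force between the fingers and lid below 0.1 N).
It also fails if it takes over 61 s, if anything falls off the work surface, if the arm or the gripper's body presses on something with over 40 N, if the wrist force passes 120 N, or if a joint passes its speed limit or range.

## Working session

There is one attempt and no reset: what is moved stays moved. The work goes in short steps, Python scripts to look and compute and a tool call to move; the robot and the scene stay as the last step left them, time stands still between calls to the robot, and variables do not carry over. Pictures are saved under pics/ and viewed, at most 10 in all, crops included, and the job is handed in when it is done.

Besides the shell and the picture viewer there is one more tool, called after ">>>" by a JSON object that holds its "op" and its "data", one argument or row to a line. arm_command: Moves the arm, as the interface text tells. Its arguments: {"type":"object","properties":{"motion":{"type":"array","items":{"type":"array","items":{"type":"array","items":{"type":"number"}}}},"squeeze":{"type":"number"}},"required":["motion"]}

```bash
mkdir -p pics; cat > h.py <<'E'
import numpy as np, cv2
from cell import bot, get_image, order
def grab(n,f):
    d=get_image(n); cv2.imwrite('pics/'+f,d['img'][:,:,::-1]); return d
def ray(d,u,v,z,T=None):
    T=np.array(d['pose']) if T is None else T
    a=np.array([(u-d['cx'])/d['fx'],(v-d['cy'])/d['fy']]); s=a.copy()
    for _ in range(20): s=a/(1+d['k1']*(s@s))
    r=T[:3,:3]@np.array([s[0],s[1],1]); o=T[:3,3]
    return o+r*(z-o[2])/r[2]
E
python3 - <<'E'
from h import *
import pickle
s=bot.get_state(); print(s)
D={}
for n in('top','scene'):
    D[n]=grab(n,n+'0.png'); print({k:v for k,v in D[n].items() if k!='img'})
pickle.dump(D,open('d.pkl','wb'))
E
```

```text
{'time': 0.0, 'joint_positions': array([1.05230502e+00, 1.04716379e-01, 9.64667746e-02, 1.56385903e+00,
       5.22567354e-05, 1.35311381e+00]), 'joint_vel': array([ 0.00015119, -0.00095224, -0.00160352,  0.00024594, -0.00066322,
       -0.00141658]), 'joint_torque': array([ 1.15266994e-03, -5.56929123e+01,  5.03653479e+01,  1.69832830e-02,
       -3.60561999e-04, -3.01653188e-05]), 'position': array([0.17758185, 0.57279004, 0.23051093]), 'tool_rot': array([ 1.49837960e-01,  9.88710349e-01, -6.02802720e-04, -2.60483403e-04]), 'ft_force': array([ 0.4825331 , -0.60259756,  0.16035959]), 'torque': array([-0.03448107, -0.01099581, -0.03381381]), 'grasp_force': 0.0, 'grip_width': 0.08511482315434414}
{'fx': 426.85181280518833, 'fy': 426.85181280518833, 'cx': 323.5508984547321, 'cy': 194.30848990784477, 'k1': -0.020417549877195327, 'pose': array([[ 0.0269737 , -0.98974254,  0.140293  ,  0.28030536],
       [-0.99903628, -0.03155198, -0.03051213,  0.01441326],
       [ 0.03462567, -0.13933478, -0.98963977,  1.16461084],
       [ 0.        ,  0.        ,  0.        ,  1.        ]])}
{'fx': 497.0429971225633, 'fy': 497.0429971225633, 'cx': 315.30463609052424, 'cy': 192.5284835555037, 'k1': -0.02237452345002611, 'pose': array([[-0.42276517,  0.73550989, -0.52942875,  0.98261014],
       [ 0.9061715 ,  0.35023786, -0.23703725,  0.25777095],
       [ 0.01108275, -0.57996434, -0.81456647,  0.94118876],
       [ 0.        ,  0.        ,  0.        ,  1.        ]])}
```

View pics/top0.png

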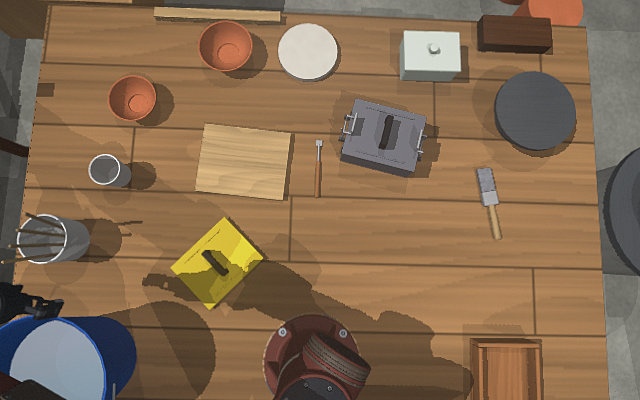

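View pics/scene0.png

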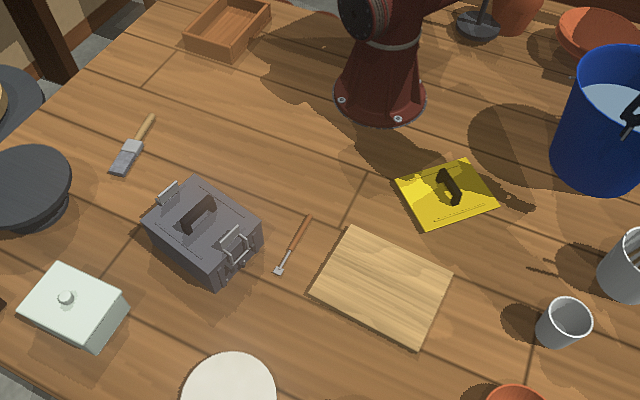

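The top view shows the grey tote around (384,135), the board around (244,161), and the yellow decoy at (216,262). The scene view agrees. I'll enlarge the tote and board.

```bash
python3 - <<'E'
import cv2,numpy as np
i=cv2.imread('pics/top0.png')
a=cv2.resize(i[85:185,330:440],None,fx=5,fy=5,interpolation=cv2.INTER_CUBIC)
b=cv2.resize(i[115:210,185:300],None,fx=2.1,fy=2.1,interpolation=cv2.INTER_CUBIC)
o=np.zeros((500,800,3),np.uint8); o[:500,:550]=a; o[:b.shape[0],550:550+b.shape[1]]=b[:,:250]
cv2.imwrite('pics/crop.png',o)
E
```

```text
(no output)
```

View pics/crop.png

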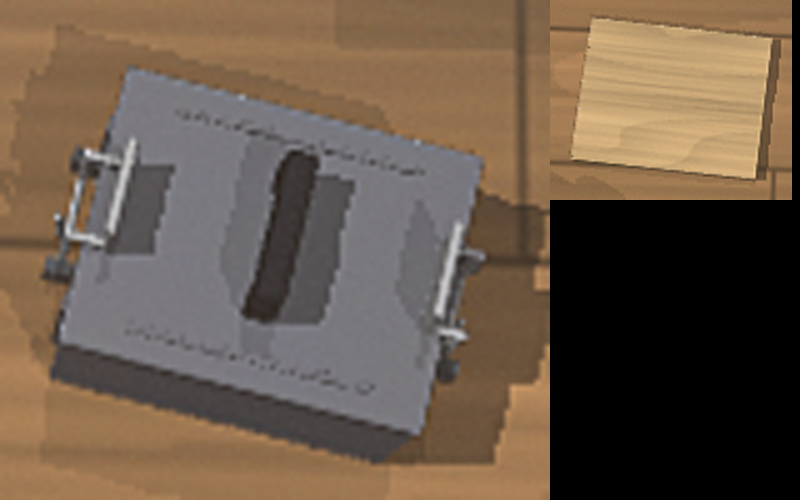

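```bash
cat > m.py <<'E'
from h import *
import pickle
from scipy.optimize import least_squares
D=pickle.load(open('d.pkl','rb'))['top']
def fit(px,z,w,h):
    P=np.array([ray(D,u,v,z)[:2] for u,v in px])
    # order: TL(+x,+y) TR(+x,-y) BR BL
    L=np.array([[w,h],[w,-h],[-w,-h],[-w,h]])/2
    f=lambda p:(p[:2]+L@np.array([[np.cos(p[2]),-np.sin(p[2])],[np.sin(p[2]),np.cos(p[2])]]).T-P).ravel()
    s=least_squares(f,[*P.mean(0),0]); return s.x,abs(s.fun).max()
q=lambda c,k,o:[(x/k+o[0],y/k+o[1]) for x,y in c]
print(fit(q([(128,70),(482,160),(420,433),(60,343)],5,(330-.4,85-.4)),.096,.154,.194))
print(fit(q([(42,17),(223,39),(207,180),(21,158)],2.1,(185-.3,115-.3)),.018,.190,.240))
for p in [(285,165),(262,310)]: print(ray(D,p[0]/5+329.6,p[1]/5+84.6,.138))
E
python3 m.py
python3 -c "
from scipy.spatial.transform import Rotation as R
print(R.from_quat([.149838,.98871,-.0006,-.00026]).as_matrix())"
```

```text
(array([ 0.59325269, -0.17174162, -0.21823958]), np.float64(0.0020664663808944717))
(array([ 0.52705799,  0.20007678, -0.08263713]), np.float64(0.001544092235021055))
[ 0.62521129 -0.17022984  0.138     ]
[ 0.55004164 -0.15914299  0.138     ]
[[-9.55096982e-01  2.96292548e-01 -6.93935273e-04]
 [ 2.96293172e-01  9.55096397e-01 -1.10853700e-03]
 [ 3.34323828e-04 -1.26436862e-03 -9.99999145e-01]]
```

The crop shows the lid corners, handle and both tabs clearly. The lid is at (0.593,-0.172) with yaw -0.218, and the board at (0.527,0.200) with yaw -0.083. I'll move to above the +y half of the lid with the fingers shut.

>>> {"op": "arm_command", "data": {
  "motion": [
    [[0,0,0,-0.082,0],[-30,-31,0,0,0],[-30,-31,0,0,0],[-30,-31,0,0,0],[-30,-31,0,0,0],[-30,-31,0,0,0],[-30,-31,0,0,0],[-30,-31,0,0,0],[-30,-31,0,0,0],[-30,-31,0,0,0],[-30,-31,0,0,0],[-30,-31,0,0,0],[-30,-31,0,0,0],[-30,-31,0,0,0],[-30,-31,0,0,0],[-30,-31,0,0,0],[-30,-31,0,0,0],[-30,-31,0,0,0],[-30,-31,0,0,0],[-27,-34,0,0,0]]
  ],
  "squeeze": 40
}}

```text
time: 2.6
position: [0.6032, -0.129, 0.2307]
tool_rot: [0.109, 0.994, 0.0, -0.0]
ft_force: [-0.9, -0.5, 0.3]
grip_width: -0.0001
grasp_force: 0.0
```

```bash
cat > w.py <<'E'
from h import *
import sys,pickle
from scipy.spatial.transform import Rotation as R
def toolT(s):
    T=np.eye(4);T[:3,:3]=R.from_quat(s['tool_rot']).as_matrix();T[:3,3]=s['position'];return T
def rel(p,c=(.593,-.172,.09),yaw=-.218):   # position in lid frame
    d=np.array(p)-c; k,q=np.cos(yaw),np.sin(yaw); return np.array([k*d[0]+q*d[1],-q*d[0]+k*d[1],d[2]])*1000
if __name__=='__main__':
    s=bot.get_state(); T=toolT(s); print(s['time'],s['position'],'in lid mm',rel(s['position']).round(1),'yaw y',np.arctan2(-T[0,1],T[1,1]),s['ft_force'],s['grip_width'])
    if len(sys.argv)>1:
        d=grab('wrist',sys.argv[1]+'.png'); d['T']=T@np.array(d['T_tool_cam']); pickle.dump(d,open(sys.argv[1]+'.pkl','wb'))
E
python3 w.py w1
```

```text
2.6 [ 0.60324051 -0.12903689  0.23071417] in lid mm [  0.7  44.2 140.7] yaw y -0.21869375767540206 [-0.85169512 -0.46199563  0.26823969] -0.00014229400162490583
```

View pics/w1.png

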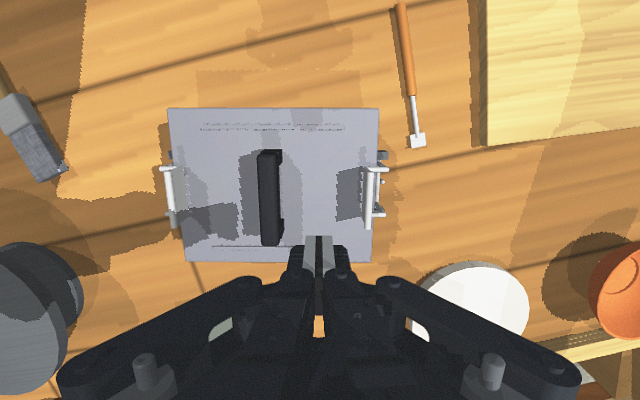

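The wrist picture shows lid corners at (167,108), (380,108), (372,262) and (187,262), and the handle top at about (258–280,150) to (260–279,245). I'll check those positions in the assumed lid frame.

```bash
python3 - <<'E'
from w import *
d=pickle.load(open('w1.pkl','rb'))
for p in [(167,108),(380,108),(372,262),(187,262)]: print('lid',rel(ray(d,*p,.096,d['T'])).round(1))
for p in [(258,153),(278,152),(260,245),(280,243)]: print('handle',rel(ray(d,*p,.138,d['T'])).round(1))
for p in [(162,168),(368,168),(173,226),(366,228)]: print('tab',rel(ray(d,*p,.133,d['T'])).round(1))
E
```

```text
lid [-76.7 -92.7   6. ]
lid [-76.   99.9   6. ]
lid [ 76.8 100.2   6. ]
lid [ 77.3 -92.6   6. ]
handle [-40.6  -3.3  48. ]
handle [-41.4  12.6  48. ]
handle [38.5 -5.9 48. ]
handle [36.6 11.5 48. ]
tab [-28.  -84.9  43. ]
tab [-27.8  85.2  43. ]
tab [ 23.1 -82.4  43. ]
tab [24.7 85.8 43. ]
```

>>> {"op": "arm_command", "data": {
  "motion": [
    [[0,0,30,0,0],[0,0,35,0,0],[0,0,30,0,0],[0,0,20,0,0],[0,0,9,0,0],[0,10,0,0,0],[0,10,0,0,0],[0,8,0,0,0],[0,8,0,0,0],[0,8,0,0,0],[0,8,0,0,0],[0,8,0,0,0],[0,8,0,0,0],[0,8,0,0,0],[0,4,0,0,0],[0,0,0,0,0]]
  ]
}}

```text
time: 4.65
position: [0.6201, -0.0494, 0.1072]
tool_rot: [0.109, 0.994, 0.0, -0.0]
ft_force: [0.0, -0.5, -1.0]
grip_width: 0.0002
grasp_force: 0.0
```

```bash
python3 w.py w2
```

```text
4.65 [ 0.62009826 -0.04943158  0.10716901] in lid mm [-1.000e-01  1.255e+02  1.720e+01] yaw y -0.21838674825526475 [ 0.01457267 -0.51232433 -1.00099725] 0.00020107807779579326
```

View pics/w2.png

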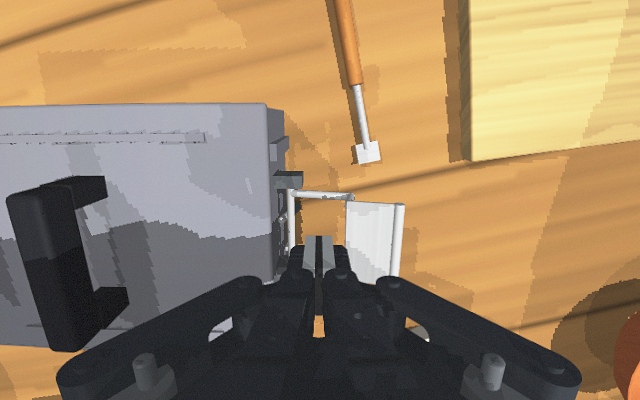

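The left clip lies open flat, with its tab at about (375,243) outside the lid. Next I go up and over the handle to the right clip.

>>> {"op": "arm_command", "data": {
  "motion": [
    [[0,-3,-30,0,0],[0,-3,-35,0,0],[0,-30,0,0,0],[0,-35,0,0,0],[0,-35,0,0,0],[0,-35,0,0,0],[0,-25,0,0,0],[0,0,0,0,0],[0,0,30,0,0],[0,0,25,0,0],[0,0,10,0,0],[0,-10,0,0,0],[0,-8,0,0,0],[0,-8,0,0,0],[0,-8,0,0,0],[0,-8,0,0,0],[0,-8,0,0,0],[0,-8,0,0,0],[0,-8,0,0,0],[0,-8,0,0,0]]
  ]
}}

```text
time: 7.2
position: [0.5675, -0.2847, 0.1068]
tool_rot: [0.109, 0.994, 0.0, -0.0]
ft_force: [-0.0, -0.0, -0.8]
grip_width: 0.0003
grasp_force: 0.0
```

>>> {"op": "arm_command", "data": {
  "motion": [
    [[0,-5,0,0,0],[0,0,0,0,0]]
  ]
}}

```text
time: 7.45
position: [0.5668, -0.2893, 0.1071]
tool_rot: [0.109, 0.994, 0.0, -0.0]
ft_force: [0.3, 0.7, 0.8]
grip_width: 0.0001
grasp_force: 0.0
```

```bash
python3 w.py w3
```

```text
7.45 [ 0.56676327 -0.28931202  0.10713802] in lid mm [  -0.2 -120.2   17.1] yaw y -0.21929853485977338 [0.27558441 0.72169334 0.75091276] 0.00013562832214682514
```

View pics/w3.png

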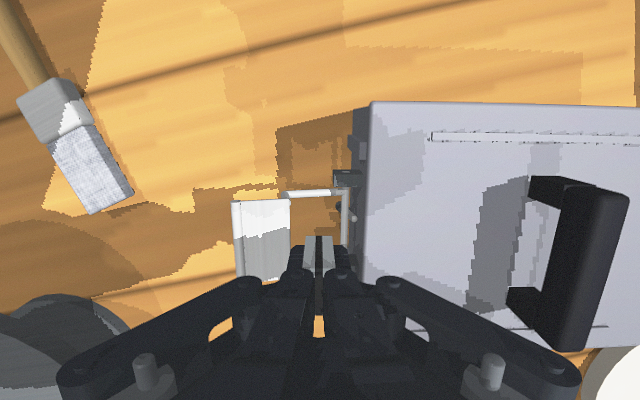

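The right clip is open too, with its tab at (262,240). Next I grasp the handle.

>>> {"op": "arm_command", "data": {
  "motion": [
    [[0,3,-30,0,0],[0,3,-40,0,0],[0,30,0,0,0.5],[0,40,0,0,1],[0,35,0,0,1],[0,12,0,0,1],[0,0,0,0,1],[0,0,0,0,1],[0,0,25,0,1],[0,0,25,0,1],[0,0,17,0,1],[0,0,0,0,1]]
  ]
}}

```text
time: 9.0
position: [0.5927, -0.169, 0.1089]
tool_rot: [0.11, 0.994, 0.0, -0.001]
ft_force: [0.0, -0.5, 0.6]
grip_width: 0.085
grasp_force: 0.0
```

>>> {"op": "arm_command", "data": {
  "motion": [
    [[0,0,0,0,0],[0,0,0,0,0],[0,0,0,0,0],[0,0,0,0,0],[0,0,0,0,0],[0,0,0,0,0]]
  ],
  "squeeze": 50
}}

```text
time: 9.75
position: [0.594, -0.169, 0.1109]
tool_rot: [0.109, 0.994, -0.0, 0.0]
ft_force: [-0.8, -0.4, 4.8]
grip_width: 0.0152
grasp_force: 50.4
```

```bash
python3 w.py w4
```

```text
9.75 [ 0.59395569 -0.16901757  0.11086785] in lid mm [ 0.3  3.1 20.9] yaw y -0.2187540731388451 [-0.8158821  -0.41193446  4.76207052] 0.015205865058499083
```

View pics/w4.png

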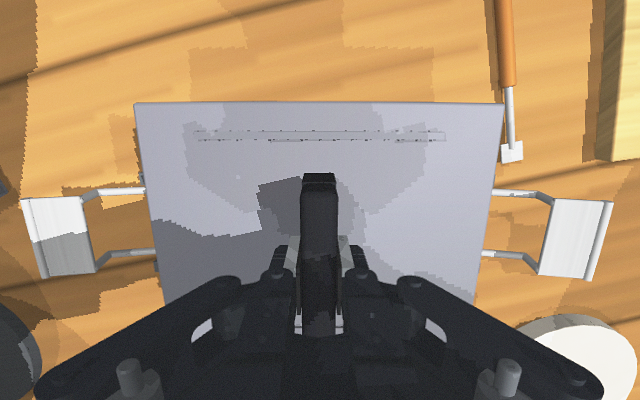

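The fingers hold the handle centred, and both clips are open on either side. Now I lift.

>>> {"op": "arm_command", "data": {
  "motion": [
    [[0,0,-5,0,0],[0,0,-10,0,0],[0,0,-15,0,0],[0,0,-20,0,0],[0,0,-20,0,0],[0,0,-20,0,0],[0,0,-10,0,0],[0,0,0,0,0],[0,0,0,0,0]]
  ]
}}

```text
time: 10.92
position: [0.5933, -0.1687, 0.2094]
tool_rot: [0.109, 0.994, 0.0, -0.001]
ft_force: [-0.3, -0.2, -1.8]
grip_width: 0.0153
grasp_force: 49.5
```

>>> {"op": "arm_command", "data": {
  "motion": [
    [[5,12,0,0,0],[9,21,0,0,0],[11,26,0,0,0],[11,26,0,0,0],[11,26,0,0,0],[11,26,0,0,0],[11,26,0,0,0],[11,26,0,0,0],[11,26,0,0,0],[11,26,0,0,0],[11,26,0,0,0],[11,26,0,0,0],[10,25,0,0,0],[9,20,0,0,0],[4,8,0,0,0],[0,0,0,-0.07,0],[0,0,0,-0.065,0],[0,0,0,0,0],[0,0,0,0,0]]
  ]
}}

```text
time: 13.3
position: [0.525, 0.2008, 0.2103]
tool_rot: [0.043, 0.999, 0.0, 0.0]
ft_force: [0.2, -0.2, -2.0]
grip_width: 0.0153
grasp_force: 49.5
```

```bash
python3 w.py w5; python3 -c "
from h import *
import pickle
pickle.dump(grab('top','top5.png'),open('top5.pkl','wb'))
i=cv2.imread('pics/top5.png')[100:230,160:320]; w=cv2.imread('pics/w5.png')
j=cv2.resize(w,(800,500)); j[:]=j; k=cv2.resize(i,None,fx=2.5,fy=2.5)
cv2.imwrite('pics/v5.png',np.vstack([cv2.resize(w,(480,300)),np.hstack([cv2.resize(i,(369,300)),np.zeros((300,111,3),np.uint8)])]))"
```

```text
13.3 [0.52504918 0.20078511 0.21031096] in lid mm [-147.   349.3  120.3] yaw y -0.08525498619871714 [ 0.20696154 -0.17549072 -1.99255993] 0.015344732293719682
```

View pics/v5.png

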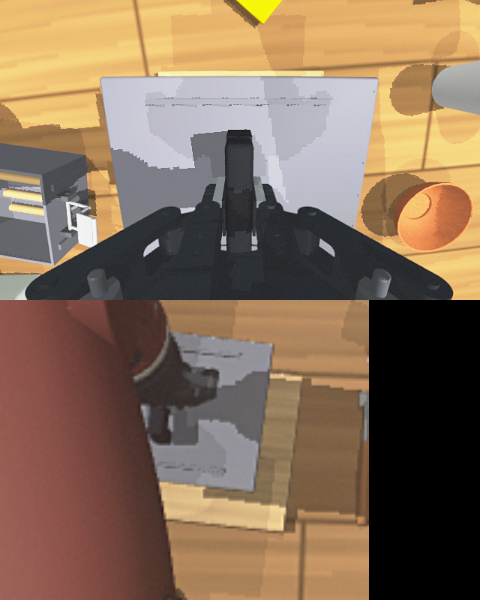

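The wrist view shows the lid held level, with the board's far edge visible beyond it: corners at full-resolution (209,97) and (431,95). I'll cross-check the board pose.

```bash
python3 - <<'E'
from w import *
d=pickle.load(open('w5.pkl','rb'))
for p in [(209,97),(431,95)]: print('board corner (expect x -95,y -+120)',rel(ray(d,*p,.018,d['T']),(.527,.200,0),-.083).round(1))
for p in [(134,104),(504,104)]: print('lid corner rel tcp (expect -77,-+97)',rel(ray(d,*p,.1955,d['T']),(*bot.get_state()['position'][:2],0),-.085).round(1))
E
```

```text
board corner (expect x -95,y -+120) [ -92.  -116.9   18. ]
board corner (expect x -95,y -+120) [-93.8 122.6  18. ]
lid corner rel tcp (expect -77,-+97) [-76.2 -94.7 195.5]
lid corner rel tcp (expect -77,-+97) [-76.4  96.3 195.5]
```

>>> {"op": "arm_command", "data": {
  "motion": [
    [[-2,0,10,0,0],[0,0,20,0,0],[0,0,25,0,0],[0,0,25,0,0],[0,0,25,0,0],[0,0,20,0,0],[0,0,12,0,0],[0,0,8,0,0],[0,0,5,0,0],[0,0,3,0,0],[0,0,2,0,0],[0,0,1,0,0],[0,0,0,0,0],[0,0,0,0,0]]
  ]
}}

```text
time: 15.15
position: [0.5274, 0.2007, 0.0545]
tool_rot: [0.042, 0.999, 0.0, 0.0]
ft_force: [-0.1, -0.1, -2.4]
grip_width: 0.0153
grasp_force: 49.5
```

>>> {"op": "arm_command", "data": {
  "motion": [
    [[0,0,1,0,0],[0,0,1,0,0],[0,0,1,0,0],[0,0,0.7,0,0],[0,0,0,0,0],[0,0,0,0,0]]
  ]
}}

```text
time: 15.9
position: [0.5272, 0.2006, 0.0509]
tool_rot: [0.042, 0.999, 0.0, 0.0]
ft_force: [-2.8, -1.3, 2.7]
grip_width: 0.0149
grasp_force: 50.1
```

The lid has touched down, so I release and retreat.

>>> {"op": "arm_command", "data": {
  "motion": [
    [[0,0,0,0,0.3],[0,0,0,0,0.6],[0,0,0,0,1],[0,0,0,0,1],[0,0,0,0,1],[0,0,-10,0,1],[0,0,-25,0,1],[0,0,-30,0,1],[0,0,-30,0,1],[0,0,-30,0,1],[50,0,-30,0,1],[50,0,0,0,1],[0,60,0,0,1],[0,60,0,0,1],[0,60,0,0,1],[0,60,0,0,1],[0,0,0,0,1],[0,0,0,0,1]]
  ]
}}

```text
time: 18.15
position: [0.4476, 0.4479, 0.206]
tool_rot: [0.042, 0.999, -0.0, 0.0]
ft_force: [0.3, -0.7, 0.4]
grip_width: 0.0851
grasp_force: 0.0
```

```bash
python3 w.py; python3 -c "
from h import *
import pickle
pickle.dump(grab('top','top6.png'),open('top6.pkl','wb'))
i=cv2.imread('pics/top6.png')[80:220,170:450]
cv2.imwrite('pics/v6.png',cv2.resize(i,(800,400),interpolation=cv2.INTER_CUBIC))"
```

```text
18.15 [0.44756627 0.44793765 0.20598575] in lid mm [-276.1  573.8  116. ] yaw y -0.08331109099219314 [ 0.26295143 -0.70723886  0.36549963] 0.08511341710402312
```

View pics/v6.png

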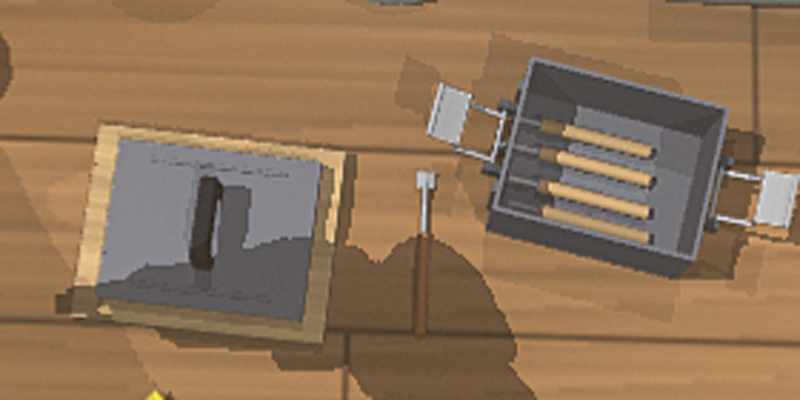

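The lid lies centred and square on the board at about (210,230) in the crop. Both clips stand open, at (450,115) and (775,200), and the gripper is clear of everything.

```bash
python3 -c "
from cell import order
print(order.sign_off())"
```

```text
the job is handed in; nothing more can be done
None
```

The job is handed in at about 18 s on the robot's clock: I flipped both clips open before lifting the lid, and the last picture shows it centred and square on the ware board with both clips still open (no verdict came back).

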